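# Load the spacer bar in the hold-down jig and hold its flap shut

## Robot

A 7-joint arm with a two-finger parallel gripper is mounted at the origin on the work surface; the furniture and walls round the work are solid. World frame = base frame: x ahead of the robot, y to its left, z up, the work surface at z = 0. Lengths are in mm, angles in rad, forces in N, time in s.
With the tool pointing down it reaches from about 425 to 925 mm from the base axis. Payload 6.8 kg.
Tool frame: the origin (TCP) lies on the centre line of the jaws, within the pads' length; the fingertips stand 11 mm ahead of it and the grasp point (between the pads) lies 8 mm behind it (ctrl.nose_length is the distance from the TCP to the fingertips, in mm); z points along the fingers, y is the line along which they close (so a half turn about z gives the same grasp; the last joint's range is limited). The gripper opens to 88 mm and grips with 3 to 60 N. Pads are 20 mm wide; open, the fingers measure 115 mm over their backs; the gripper's body (75 mm by 178 mm) begins 61 mm behind the grasp point.
Start: joints at [-1.252, 0.477, 0.022, 1.555, -0.011, 1.109, -0.083], TCP at [279.421, 614.468, 233.664] pointing down, gripper open.
Joint ranges: [-2.96, 2.96], [-0.34, 2.1], [-1.41, 1.46], [0.24, 2.44], [-1.37, 4.51], [0.17, 1.92], [-2.96, 2.96]. Speed limits (rad/s): [2.39, 2.39, 3.14, 3.14, 3.14, 3.14, 3.14].

## Interface

Orientations are given as a rotation vector (axis times angle).
In Python, from bench import ctrl gives the robot as it stands. The module is installed in compiled form; this text tells all that it offers.
- The arm moves only by the tool jog_arm, never from a script. Its arguments are lists of equal length, an entry for each row: "delta_pos": the shift along the tool's x, y, z in m, a list of three; "delta_rot": the turn, a rotation vector about the tool's x, y, z in degrees, a list of three; "fingers": the closure, from -1 (fully open) to 1 (shut). A call has 1 to 8 rows; each row shifts and turns the commanded pose from where the row before left it, along the tool's axes as they then stand; what a row does not reach is not made up. A row lasts 1/12 s, in which the tool goes at most 41.7 mm and 7.16 degrees, less where a joint would pass 70% of its speed; a pose out of reach is approached as far as the arm can. A call with a gripper value outside its range is refused whole. The fingers move at their own pace and stop on an object; "force" is the grip in N (left out, the last holds). Time passes only in rows, so rows that do not move let the fingers close. It gives the time, the measured TCP pose, the force, the opening and the grip force at its end, in the units of the state.
- ctrl.state(): the state, without advancing time (a new reading comes with each control period).
- ctrl.capture(name): name is "side" or "top" or "wrist"; returns a dict with "img" (384x512x3 uint8, blue, green, red), "fx", "fy", "cx", "cy" (pixels), "xyz" and "orientation" of the camera in the world. Camera axes: x right, y up, looking along -z (the intrinsics and any distortion apply to the point x, -y, -z); pixel columns grow to the right and rows downward; lengths in mm; the calibration is good to about 2 mm. The wrist camera is an equidistant fisheye: a pixel r from the principal point sees the ray r / f radians off the axis. A picture is of the moment at which its call begins. There is no depth.
- ctrl.hand_in(): hands the job in; it is judged then, once.
The state is a dict: "clock": time; "joint_pos": joint angles; "joint_velocities": joint speeds; "joint_torque": joint torques, N m; "ee_pos": TCP position; "tool_rot": TCP orientation; "contact_force": force on the tool from outside, world axes, zero at the start; "moment": the same for the moment, N m; "opening": finger opening in mm; "finger_force": force on a finger pad.
Only numpy, scipy, OpenCV 4.12 (cv2) and the standard library are available. Lean on these libraries where they do the work, as an engineer would, in place of code of your own. Each camera call takes 0.05 s, during which the arm holds its last target. There are 200 camera calls.

## Task

The hold-down jig has two slots between its jaws, and only one of them is wide enough for the loose steel spacer bar. First slide the spacer bar into that slot, lying down on the jig's bed and with its nose fully home against the back fence, and let go of it; then swing the jig's sprung flap plate right over by its bar handle, so that it lies flush above the jaws with its other face up, and finish while still holding it pressed down flush, for it springs open when let go. Leave the jar, the tin and the cream case where they are.

Things in the scene. Friction and masses are not known exactly. Their poses are not given: they have to be found in the camera images.
- jig: Fixed steel hold-down jig. Bed 82 (x) x 172 (y) x 10 mm. Origin: centre of its underside, below the hinge line (hinge axis along jig x, at z 34; its two posts at x -36.5 and +36.5, y 0, tops at z 40). On the -y half three parallel jaws along x with two slots between them, on the +y half a 20 mm high rubber block that carries the open flap.
- mid_jaw (a point): Centre of the top of the middle jaw (jig y -43, z 30), axes as the jig's. Jaw 12 mm wide (y), 60 mm long (x), 20 mm high on the bed; a side jaw stands on either side. The slot beside jaw_slim is 12.5 mm wide, its centre line 12.25 mm from here; the one beside jaw_broad only 6 mm. Slots are open on top (flap open) and at the -x end; a back fence closes the +x end, its stop face 30 mm from here.
- jaw_slim: Fixed side jaw, 11 mm wide (y), 60 mm long (x), 20 mm high; origin at the centre of its underside on the jig's bed (jig z 10), axes parallel to the jig's. Its centre is at jig y -19 or -67, the other place being taken by jaw_broad. The wide slot lies between it and the middle jaw.
- jaw_broad: Fixed side jaw, 24 mm wide (y), otherwise like jaw_slim, at the other side of the middle jaw: the slot beside it is too narrow for the spacer.
- spacer: Loose plain steel bar 120 (x) x 9.5 (y) x 18 mm high, about 0.12 kg, both ends rounded and alike. Lies on a narrow side on a flat 4 mm mat on the bench. Origin: centre of its underside. Home in the slot, its far end touches the back fence, its origin is at jig x -30, z 10, and 60 mm of it stick out of the slot to the jig's -x, overhanging the bed: grip it there while sliding it in.
- flap (a joint): Hinge angle (rad) of the jig's aluminium flap plate: 0 = lying open on the +y side, as at the start, 1.57 = upright, 3.14 = turned over and flush above the jaws (a stop ends the travel there). A spring pulls it open all the way, about 3 N at the bar handle when closed.
- flap_bar (a point): Middle of the flap's handle: a round bar 10 mm thick, 64 mm long, along the hinge axis (jig x), 118 mm from it, on two thin arms at jig x -32 and +32. The plate (66 mm along x, 6 mm thick, 6 to 80 mm from the hinge) leaves 33 mm free before the bar. Open: jig y +118, z 34; closed: y -118, z 34. The bar may turn in the grip. The point's axes turn with the flap; open, as the jig's.
- jar_burs: Bystander: small brown jar with black lid, 40 mm across, 60 mm high; origin at the centre of its underside. Leave it.
- wax_tin: Bystander: round flat tin, 64 mm across, 20 mm high; origin at the centre of its underside. Leave it.
- cream_case: Bystander: cream moulded case, 36 x 104 x 24 mm; origin at the centre of its underside. Leave it.

How it is judged:
By the outcome, as a careful person would: the job done as asked, in the order asked, and still so for the second after the job is handed in, while the arm keeps its last pose, push and grip.
It also fails if it takes over 61 s, if anything falls off the work surface, if the arm or the gripper's body presses on something with over 40 N, if the wrist force passes 120 N, or if a joint passes its speed limit or range.

## Working session

There is one attempt and no reset: what is moved stays moved. The work goes in short steps, Python scripts to look and compute and a tool call to move; the robot and the scene stay as the last step left them, time stands still between calls to the robot, and variables do not carry over. Pictures are saved under pics/ and viewed, at most 10 in all, crops included, and the job is handed in when it is done.

Besides the shell and the picture viewer there is one more tool, called after "Request:" as name(argument=value, ...) on one line, values as JSON. jog_arm: Moves the arm, as the interface text tells. Its arguments: {"type":"object","properties":{"delta_pos":{"type":"array"},"delta_rot":{"type":"array"},"fingers":{"type":"array"},"force":{"type":"number"}},"required":["delta_pos","delta_rot","fingers"]}

```bash
mkdir -p pics; ls
python3 - <<'E'
from bench import ctrl
import cv2,numpy as np,pickle
ims={}
for n in ("side","top"):
    c=ctrl.capture(n); ims[n]=c
    cv2.imwrite(f"pics/{n}0.png",c["img"])
    print(n,{k:(np.round(v,4).tolist() if hasattr(v,'__len__') else v) for k,v in c.items() if k!="img"})
pickle.dump(ims,open("ims0.pkl","wb"))
print(ctrl.state(),ctrl.nose_length)
E
```

```text
pics
side {'fx': 492.8667022758763, 'fy': 492.8667022758763, 'cx': 246.55014601236996, 'cy': 191.2821114438971, 'xyz': [174.1417, -841.1331, 648.5891], 'orientation': [1.0139, -0.2196, -0.3922]}
top {'fx': 422.7390731586191, 'fy': 422.7390731586191, 'cx': 253.78703816099858, 'cy': 188.17454699255444, 'xyz': [373.5069, 53.1713, 1200.4111], 'orientation': [0.1178, -0.1575, -1.5657]}
{'clock': 0.1, 'joint_pos': array([-1.25205451,  0.47776116,  0.02233986,  1.55628528, -0.01147089,
        1.10928313, -0.08313106]), 'joint_velocities': array([-0.00083237, -0.00371078, -0.00159578, -0.00205677,  0.00085445,
       -0.00143339, -0.00015467]), 'joint_torque': array([ 4.91262908e-03, -5.84088528e+01,  1.54031049e+00, -2.73309320e+01,
       -5.41170035e-02,  1.31225164e-02,  5.49000436e-05]), 'ee_pos': array([279.25780636, 613.98408803, 232.77798056]), 'tool_rot': array([-6.65352690e-01, -3.07012112e+00,  2.50706738e-03]), 'contact_force': array([-0.60866542,  0.49452618,  0.48092444]), 'moment': array([-0.06220738, -0.03202516, -0.04623935]), 'finger_force': 0.0, 'opening': 87.97248054138817} 11.0
```

View pics/top0.png

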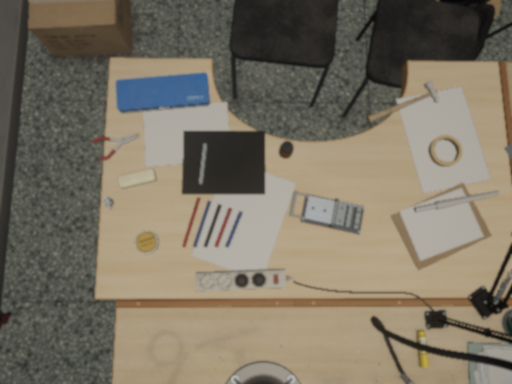

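View pics/side0.png

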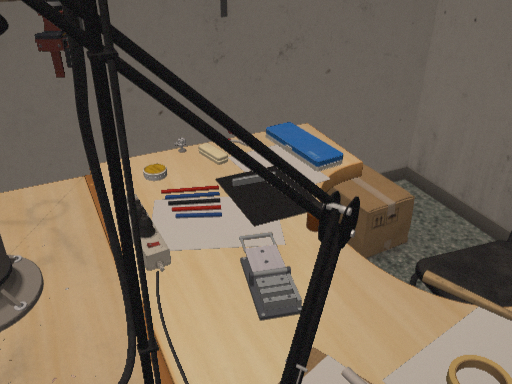

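Top view: the jig is at about (327,212) with its handle at left (297,203), the spacer at (203,163) on the black mat. The side view shows the jig at (268,275) with the handle at (258,238), partly behind lamp rods. I'll check the frames by projection and zoom in.

```bash
cat > h.py <<'E'
import numpy as np,cv2,pickle
from scipy.spatial.transform import Rotation as R
def proj(c,p):
    q=R.from_rotvec(c["orientation"]).inv().apply(np.atleast_2d(p)-np.array(c["xyz"]))
    return np.c_[c["cx"]+c["fx"]*q[:,0]/-q[:,2], c["cy"]-c["fy"]*q[:,1]/-q[:,2]]
def ray(c,uv):
    uv=np.atleast_2d(uv).astype(float)
    d=np.c_[(uv[:,0]-c["cx"])/c["fx"],-(uv[:,1]-c["cy"])/c["fy"],-np.ones(len(uv))]
    return R.from_rotvec(c["orientation"]).apply(d)
def onz(c,uv,z):
    d=ray(c,uv);o=np.array(c["xyz"]);return o+d*((z-o[2])/d[:,2])[:,None]
E
python3 - <<'E'
from h import *
I=pickle.load(open("ims0.pkl","rb"))
t,s=I["top"],I["side"]
P=[[0,0,0],[279,614,233],[600,0,0],[600,200,0]]
print(proj(t,P),proj(s,P))
print(onz(t,[[327,212],[297,203],[203,163]],30).round())
a=cv2.resize(t["img"][180:244,280:376],None,fx=8,fy=8,interpolation=cv2.INTER_CUBIC)[:512]
cv2.imwrite("pics/topjig.png",a)
b=cv2.resize(s["img"][165:330,160:340],None,fx=4,fy=4,interpolation=cv2.INTER_CUBIC)[:600]
b=cv2.resize(s["img"][225:325,225:325],None,fx=6,fy=6,interpolation=cv2.INTER_CUBIC)
cv2.imwrite("pics/sidejig.png",b)
E
```

```text
[[262.66270798 406.46596863]
 [-14.47213821 307.48308168]
 [261.57451101 183.47802741]
 [192.18178203 183.26151338]] [[-23.23451039 297.92756048]
 [ 64.93053389  68.14202051]
 [262.78454438 221.92179463]
 [229.15150879 182.74382073]]
[[ 514. -181.   30.]
 [ 539.  -98.   30.]
 [ 653.  167.   30.]]
```

View pics/topjig.png

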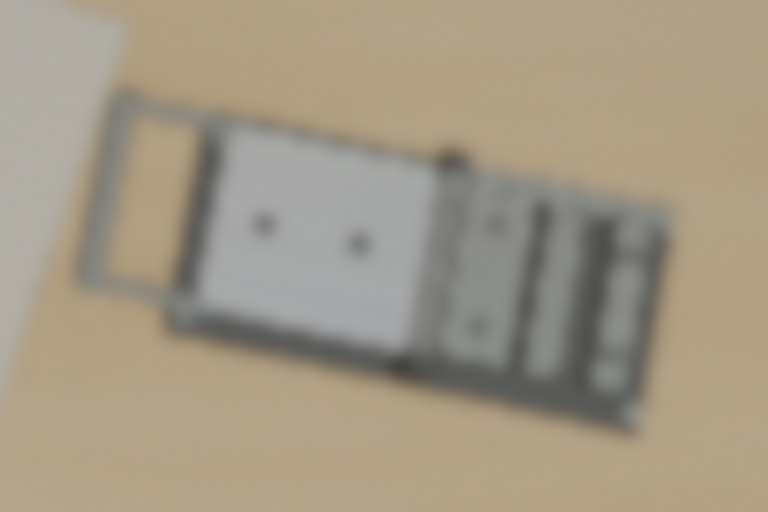

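View pics/sidejig.png

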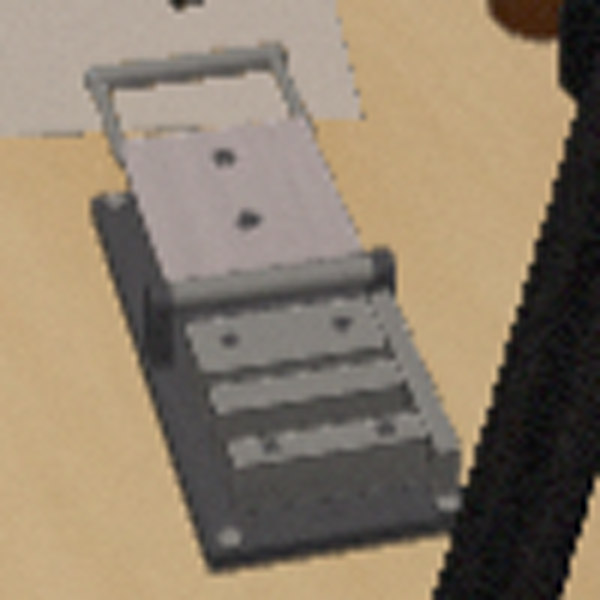

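The topjig crop shows hinge posts at (453,157) and (405,362), the bar at left (104,190), the broad jaw beside the hinge, and the wide slot at u≈595 between the middle jaw and the slim outer jaw. The sidejig crop agrees, with the fence at the right (440,400). I'll measure the jig and spacer roughly.

```bash
cat >> h.py <<'E'
def fmt(Rm): return np.round(Rm,3).tolist()
def toolmove(st,tgt,yaw_x):
    """delta in tool axes (mm) and turn (deg about tool z) to TCP tgt with tool x at world yaw yaw_x(deg), tool down"""
    T=R.from_rotvec(st["tool_rot"]); d=T.inv().apply(np.array(tgt)-st["ee_pos"])
    c,s=np.cos(np.radians(yaw_x)),np.sin(np.radians(yaw_x))
    G=R.from_matrix(np.array([[c,s,0],[s,-c,0],[0,0,-1]]).T)
    return d.round(1),np.degrees((T.inv()*G).as_rotvec()).round(2)
E
python3 - <<'E'
from h import *
from bench import ctrl
I=pickle.load(open("ims0.pkl","rb"))
t=I["top"]
cr=lambda p:np.array(p)/8+[280,180]-.5+.0625
post=onz(t,[cr((453,157)),cr((405,362))],40); bar=onz(t,[cr((118,95)),cr((90,285))],34)
print("posts",post.round(1),np.linalg.norm(post[0]-post[1])," bar",bar.round(1),np.linalg.norm(bar[0]-bar[1]))
o=post.mean(0); v=bar.mean(0)-o; print("o",o,"dist",np.linalg.norm(v[:2]),"jig y yaw-90",np.degrees(np.arctan2(-v[0],v[1])),"x yaw",np.degrees(np.arctan2(*(post[0]-post[1])[[1,0]])))
g=cv2.cvtColor(t["img"],cv2.COLOR_BGR2GRAY); m=np.zeros_like(g); m[135:191,187:262]=(g[135:191,187:262]>70)
n,l,st,ce=cv2.connectedComponentsWithStats(m)
k=1+st[1:,4].argmax(); ys,xs=np.nonzero(l==k); (c,sz,a)=cv2.minAreaRect(np.c_[xs,ys].astype(np.float32)); print(st[k],c,sz,a)
pts=np.c_[xs,ys].astype(float); W=onz(t,pts,22)[:,:2]; mu=W.mean(0); w,V=np.linalg.eigh(np.cov((W-mu).T)); d=V[:,1]; pr=(W-mu)@d
print("spacer",mu,np.degrees(np.arctan2(d[1],d[0])),np.ptp(pr))
s=ctrl.state(); print(R.from_rotvec(s["tool_rot"]).as_matrix().round(3))
E
```

```text
posts [[ 548.5 -206.3   40. ]
 [ 477.  -187.1   40. ]] 74.0445696701365  bar [[571.1 -90.3  34. ]
 [504.2 -79.3  34. ]] 67.83145869937722
o [ 512.76319043 -196.72565133   40.        ] dist 114.63187930800193 jig y yaw-90 -12.554498104956021 x yaw -15.027106928811065
[198 143   9  42 221] (202.4620361328125, 163.49562072753906) (5.540165901184082, 41.53213882446289) 6.581944465637207
spacer [653.28357566 169.84113287] 175.0616157620889 121.16511754157526
[[-0.91   0.414 -0.001]
 [ 0.414  0.91  -0.002]
 [-0.    -0.002 -1.   ]]
```

Run:
```python
from h import *
from bench import ctrl
print(toolmove(ctrl.state(),[621,172,160],175))
c=ctrl.capture("wrist"); print({k:v for k,v in c.items() if k!="img"}); 
T=R.from_rotvec(ctrl.state()["tool_rot"]);print(T.inv().apply(np.array(c["xyz"])-ctrl.state()["ee_pos"]))
```

```text
(array([-494. , -260.7,   73.3]), array([-9.000e-02, -1.000e-02, -1.946e+01]))
{'fx': 297.3186396354542, 'fy': 297.3186396354542, 'cx': 255.0347781451409, 'cy': 195.64767034857368, 'xyz': array([213.16129677, 643.51276599, 383.64699883]), 'orientation': array([-0.23789821, -0.150292  ,  1.13561668])}
[  72.3474994   -0.7664315 -150.7020357]
```

Request:
jog_arm(delta_pos=[[-0.031,-0.0163,0.004],[-0.031,-0.0163,0.004],[-0.031,-0.0163,0.004],[-0.031,-0.0163,0.004],[-0.031,-0.0163,0.004],[-0.031,-0.0163,0.004],[-0.031,-0.0163,0.004],[-0.031,-0.0163,0.004]], delta_rot=[[0,0,0],[0,0,0],[0,0,0],[0,0,0],[0,0,0],[0,0,0],[0,0,0],[0,0,0]], fingers=[-1,-1,-1,-1,-1,-1,-1,-1])

```text
clock: 0.82
ee_pos: [451.9, 391.5, 201.3]
tool_rot: [-0.665, -3.07, 0.0]
contact_force: [-0.1, 1.1, -0.4]
opening: 87.8
finger_force: 0.0
```

Request:
jog_arm(delta_pos=[[-0.031,-0.0163,0.005],[-0.031,-0.0163,0.005],[-0.031,-0.0163,0.005],[-0.031,-0.0163,0.005],[-0.031,-0.0163,0.005],[-0.031,-0.0163,0.005],[-0.031,-0.0163,0.005],[-0.031,-0.0163,0.005]], delta_rot=[[0,0,0],[0,0,0],[0,0,0],[0,0,0],[0,0,0],[0,0,0],[0,0,0],[0,0,0]], fingers=[-1,-1,-1,-1,-1,-1,-1,-1])

```text
clock: 1.48
ee_pos: [623.6, 170.2, 161.2]
tool_rot: [-0.665, -3.07, 0.0]
contact_force: [0.3, 1.0, 1.4]
opening: 87.7
finger_force: 0.0
```

Request:
jog_arm(delta_pos=[[0,0,0],[0,0,0],[0,0,0],[0,0,0],[0,0,0],[0,0,0]], delta_rot=[[0,0,-5],[0,0,-5],[0,0,-5],[0,0,-4.5],[0,0,0],[0,0,0]], fingers=[-1,-1,-1,-1,-1,-1])

```text
clock: 1.98
ee_pos: [622.8, 171.6, 161.4]
tool_rot: [-0.14, -3.138, -0.0]
contact_force: [-0.6, -0.4, 0.5]
opening: 87.8
finger_force: 0.0
```

Run:
```python
from h import *
from bench import ctrl
print(toolmove(ctrl.state(),[621,172,160],175))
c=ctrl.capture("wrist"); pickle.dump((c,ctrl.state()),open("w1.pkl","wb")); cv2.imwrite("pics/w1.png",c["img"])
```

```text
(array([1.8, 0.2, 1.4]), array([ 0.  , -0.03, -0.1 ]))
```

View pics/w1.png

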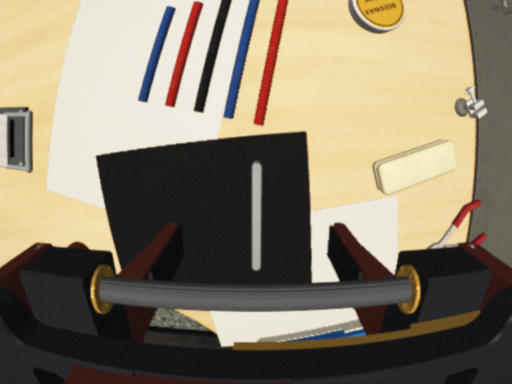

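The wrist view shows the spacer running vertically from (257,162) to (257,270), between the fingers. I'll measure it with the fisheye model on plane z=22.

```bash
cat >> h.py <<'E'
def fray(c,uv):
    uv=np.atleast_2d(uv).astype(float); x=uv[:,0]-c["cx"]; y=uv[:,1]-c["cy"]; r=np.hypot(x,y)+1e-9; th=r/c["fx"]
    return R.from_rotvec(c["orientation"]).apply(np.c_[np.sin(th)*x/r,-np.sin(th)*y/r,-np.cos(th)])
def fonz(c,uv,z):
    d=fray(c,uv);o=np.array(c["xyz"]);return o+d*((z-o[2])/d[:,2])[:,None]
E
python3 - <<'E'
from h import *
c,st=pickle.load(open("w1.pkl","rb"))
g=cv2.cvtColor(c["img"],cv2.COLOR_BGR2GRAY); m=np.zeros_like(g); m[150:280,220:290]=g[150:280,220:290]>80
n,l,s,_=cv2.connectedComponentsWithStats(m); k=1+s[1:,4].argmax(); ys,xs=np.nonzero(l==k)
W=fonz(c,np.c_[xs,ys],22)[:,:2]; (ce,sz,a)=cv2.minAreaRect(W.astype(np.float32)); mu=W.mean(0); w,V=np.linalg.eigh(np.cov((W-mu).T)); d=V[:,1]*np.sign(V[0,1])
print(s[k],ce,sz,mu,np.degrees(np.arctan2(d[1],d[0])))
yaw=np.degrees(np.arctan2(d[1],d[0])); tg=np.r_[np.array(ce)-32*d,16.5]; print(tg,toolmove(st,tg,yaw+180))
E
```

```text
[ 252  162   10  109 1018] (654.8572387695312, 169.445068359375) (9.337888717651367, 119.97026824951172) [650.78336815 169.57028459] -5.476890386956213
[623.00332595 172.49928477  16.5       ] (array([-1.00e-01,  8.00e-01,  1.45e+02]), array([-0.  , -0.02,  0.38]))
```

Request:
jog_arm(delta_pos=[[0,0.0008,0.025],[0,0,0.03],[0,0,0.03],[0,0,0.03],[0,0,0.02],[0,0,0.0095],[0,0,0],[0,0,0]], delta_rot=[[0,0,0.4],[0,0,0],[0,0,0],[0,0,0],[0,0,0],[0,0,0],[0,0,0],[0,0,0]], fingers=[-1,-1,-1,-1,-1,-1,-1,-1])

```text
clock: 2.7
ee_pos: [623.3, 172.7, 17.5]
tool_rot: [0.149, 3.138, -0.0]
contact_force: [-0.3, -0.4, 0.4]
opening: 87.7
finger_force: 0.0
```

Request:
jog_arm(delta_pos=[[0,0,0],[0,0,0],[0,0,0],[0,0,0],[0,0,0],[0,0,0],[0,0,0],[0,0,0]], delta_rot=[[0,0,0],[0,0,0],[0,0,0],[0,0,0],[0,0,0],[0,0,0],[0,0,0],[0,0,0]], fingers=[1,1,1,1,1,1,1,1], force=30)

```text
clock: 3.37
ee_pos: [623.0, 172.5, 17.1]
tool_rot: [-0.147, -3.138, -0.0]
contact_force: [-0.6, -0.7, 0.1]
opening: 37.9
finger_force: 0.0
```

Request:
jog_arm(delta_pos=[[0,0,0],[0,0,0],[0,0,0],[0,0,0],[0,0,0],[0,0,0]], delta_rot=[[0,0,0],[0,0,0],[0,0,0],[0,0,0],[0,0,0],[0,0,0]], fingers=[1,1,1,1,1,1])

```text
clock: 3.87
ee_pos: [623.1, 172.5, 17.2]
tool_rot: [0.147, 3.138, 0.0]
contact_force: [0.3, 0.2, 0.8]
opening: 9.4
finger_force: 30.0
```

Request:
jog_arm(delta_pos=[[0,0,-0.02],[0,0,-0.03],[0,0,-0.03],[0,0,-0.02],[0.001,-0.025,0],[0.001,-0.0305,0],[0.001,-0.0305,0],[0.001,-0.0305,0]], delta_rot=[[0,0,0],[0,0,0],[0,0,0],[0,0,0],[0,0,0],[0,0,0],[0,0,0],[0,0,0]], fingers=[1,1,1,1,1,1,1,1])

```text
clock: 4.53
ee_pos: [607.7, 55.9, 117.2]
tool_rot: [-0.146, -3.138, 0.0]
contact_force: [0.0, -0.2, -0.1]
opening: 9.3
finger_force: 30.0
```

Request:
jog_arm(delta_pos=[[0.001,-0.0305,0],[0.001,-0.0305,0],[0.001,-0.0305,0],[0.001,-0.0305,0],[0.001,-0.0305,0],[0.001,-0.0305,0],[0.001,-0.0305,0],[0.001,-0.0305,0]], delta_rot=[[0,0,0],[0,0,0],[0,0,0],[0,0,0],[0,0,0],[0,0,0],[0,0,0],[0,0,0]], fingers=[1,1,1,1,1,1,1,1])

```text
clock: 5.2
ee_pos: [576.8, -186.6, 117.0]
tool_rot: [-0.147, -3.138, -0.0]
contact_force: [0.6, -0.2, -0.6]
opening: 9.1
finger_force: 30.0
```

Request:
jog_arm(delta_pos=[[0,-0.0305,0],[0,-0.0305,0],[0,0,0],[0,0,0],[0,0,0],[0,0,0],[0,0,0]], delta_rot=[[0,0,0],[0,0,0],[0,0,4],[0,0,4.1],[0,0,0],[0,0,0],[0,0,0]], fingers=[1,1,1,1,1,1,1])

```text
clock: 5.78
ee_pos: [571.8, -245.3, 117.0]
tool_rot: [-0.363, -3.12, -0.0]
contact_force: [-0.0, 0.4, -1.3]
opening: 9.3
finger_force: 30.0
```

Run:
```python
from h import *
from bench import ctrl
c=ctrl.capture("wrist"); s=ctrl.state(); pickle.dump((c,s),open("w2.pkl","wb")); print(s["opening"],s["ee_pos"])
cv2.imwrite("pics/w2.png",cv2.resize(c["img"],(800,600),interpolation=cv2.INTER_CUBIC))
```

```text
9.039102146295168 [ 571.82982353 -245.35482371  117.07220922]
```

View pics/w2.png

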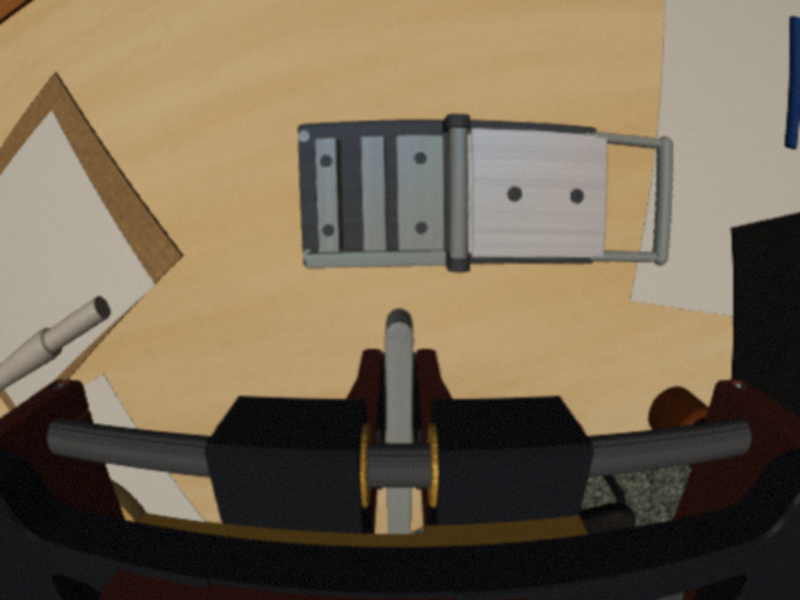

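The wrist view (scaled to 800x600) shows the whole jig. The posts are at (457,121) and (457,263), the bar is at x≈664, and the jaws lie at x 317–338, 361–385 and 397–443. The wide slot is x 338–361, with the fence along row 258. The spacer is held straight. Next I'll get precise edges.

Run:
```python
from h import *
c,st=pickle.load(open("w2.pkl","rb"))
g=cv2.GaussianBlur(cv2.cvtColor(c["img"],cv2.COLOR_BGR2GRAY).astype(float),(0,0),.7)
k=512/800
print(g[140,190:292].astype(int).tolist())
def edge(row,u0,u1,sgn):
    d=sgn*np.gradient(g[row]); a,b=int(u0),int(u1)+1; i=a+np.argmax(d[a:b])
    y0,y1,y2=d[i-1:i+2]; return i+.5*(y0-y2)/(y0-2*y1+y2+1e-9)
rows=[r for r in range(92,156,4)]
names={"slimL":(198,206,1),"slimR":(212,221,-1),"midL":(227,235,1),"midR":(241,250,-1),"brL":(250,258,1)}
L={}
for n,a in names.items():
    P=fonz(c,[[edge(r,*a),r] for r in rows],30)[:,:2]
    vx,vy,x0,y0=cv2.fitLine(P.astype(np.float32),cv2.DIST_HUBER,0,.01,.01).ravel()
    if vx<0: vx,vy=-vx,-vy
    L[n]=(np.array([x0,y0]),np.array([vx,vy])); print(n,np.degrees(np.arctan2(vy,vx)).round(2),(x0,y0))
post=fonz(c,[[457*k,121*k],[457*k,263*k]],40)[:,:2]; bar=fonz(c,[[664*k,142*k],[661*k,258*k]],36)[:,:2]
print("posts",post,np.linalg.norm(post[0]-post[1])); print("bar",bar,np.linalg.norm(bar[0]-bar[1]))
o=post.mean(0); v=bar.mean(0)-o; yaw=np.arctan2(-v[0],v[1]); print(o,np.linalg.norm(v),np.degrees(yaw), np.degrees(np.arctan2(*(post[1]-post[0])[::-1])))
ux=np.array([np.cos(yaw),np.sin(yaw)]);uy=np.array([-ux[1],ux[0]])
for n,(p,d) in L.items(): print(n,"jig y",(p-o)@uy - ((p-o)@ux)*np.tan(np.arctan2(d[1],d[0])-yaw))
# fence / rows along x through the wide slot
col=[224,234,262]
for u in col: print(u,[(r,int(g[r,u])) for r in range(78,174,2)])
```

```text
[155, 144, 114, 80, 63, 59, 60, 60, 59, 58, 59, 60, 67, 87, 111, 121, 124, 126, 127, 129, 130, 129, 128, 125, 119, 102, 72, 47, 40, 46, 55, 58, 60, 61, 60, 61, 60, 60, 60, 59, 61, 72, 93, 114, 125, 126, 125, 124, 124, 124, 124, 124, 123, 121, 118, 109, 87, 63, 56, 58, 58, 59, 61, 68, 89, 111, 123, 126, 126, 126, 127, 128, 127, 126, 126, 126, 125, 123, 121, 120, 121, 122, 124, 125, 126, 124, 124, 124, 124, 124, 124, 123, 119, 102, 76, 61, 59, 64, 78, 93, 105, 112]
slimL -12.33 (np.float32(491.19547), np.float32(-270.47406))
slimR -12.4 (np.float32(493.90836), np.float32(-260.30975))
midL -12.41 (np.float32(501.86682), np.float32(-248.75569))
midR -12.32 (np.float32(499.85416), np.float32(-236.83943))
brL -12.57 (np.float32(502.99335), np.float32(-230.66176))
posts [[ 477.87142289 -194.71247409]
 [ 546.76432526 -210.15767886]] 70.60301938949611
bar [[505.6030856  -80.40999117]
 [569.71230979 -93.22669831]] 65.37782963630009
[ 512.31787407 -202.43507647] 118.36103800734367 -12.362099994139657 -12.636285658854748
slimL jig y -70.97999381270364
slimR jig y -60.47821943939898
midL jig y -4
[... 1034 characters left out ...]
1), (152, 122), (154, 122), (156, 121), (158, 119), (160, 105), (162, 117), (164, 124), (166, 122), (168, 118), (170, 122), (172, 154)]
262 [(78, 60), (80, 61), (82, 62), (84, 64), (86, 97), (88, 129), (90, 131), (92, 131), (94, 132), (96, 131), (98, 132), (100, 132), (102, 131), (104, 131), (106, 130), (108, 130), (110, 129), (112, 131), (114, 129), (116, 130), (118, 130), (120, 130), (122, 129), (124, 129), (126, 128), (128, 128), (130, 129), (132, 128), (134, 127), (136, 127), (138, 128), (140, 127), (142, 127), (144, 127), (146, 127), (148, 127), (150, 126), (152, 126), (154, 125), (156, 125), (158, 121), (160, 102), (162, 117), (164, 122), (166, 121), (168, 114), (170, 127), (172, 157)]
```

Run:
```python
from h import *
c,st=pickle.load(open("w2.pkl","rb"))
g=cv2.GaussianBlur(cv2.cvtColor(c["img"],cv2.COLOR_BGR2GRAY).astype(float),(0,0),.7)
T=R.from_rotvec(st["tool_rot"])
for r in range(202,240,4):
    d=np.gradient(g[r,:]); a=240+np.argmax(d[240:256]); b=255+np.argmin(d[255:272])
    def sub(i): y0,y1,y2=d[i-1:i+2]; return i+.5*(y0-y2)/(y0-2*y1+y2)
    P=T.inv().apply(fonz(c,[[sub(a),r],[sub(b),r]],st["ee_pos"][2]+4.8)-st["ee_pos"])
    print(r,P[:,:2].round(2).tolist(),P[:,1].mean().round(2),np.ptp(P[:,1]).round(2))
print(T.as_matrix().round(4))
print([(r,int(g[r,255])) for r in range(190,212)], T.inv().apply(fonz(c,[[255,198]],st["ee_pos"][2]+4.8)-st["ee_pos"]))
uy=np.array([.2141,.9768]);ux=np.array([.9768,-.2141]);s=np.array([500.75,-255.22])
for x in (-125,-62): print(x,s+ux*x)
print(toolmove(st,np.r_[s-125*ux,60],167.6))
```

```text
202 [[29.33, -7.9], [29.32, 0.46]] -3.72 8.36
206 [[27.18, -2.95], [27.18, 1.31]] -0.82 4.25
210 [[25.02, -3.81], [25.01, 2.28]] -0.77 6.09
214 [[22.84, -1.75], [22.83, 2.25]] 0.25 4.0
218 [[20.64, -1.16], [20.63, 2.72]] 0.78 3.88
222 [[18.41, -7.66], [18.4, 5.89]] -0.88 13.54
226 [[16.17, -5.71], [16.16, 3.49]] -1.11 9.2
230 [[13.9, -5.58], [13.89, 3.77]] -0.91 9.35
234 [[11.61, -5.56], [11.59, 3.79]] -0.88 9.35
238 [[9.29, -5.45], [9.28, 3.68]] -0.89 9.14
[[-9.732e-01  2.301e-01 -2.000e-04]
 [ 2.301e-01  9.732e-01  3.000e-04]
 [ 2.000e-04  2.000e-04 -1.000e+00]]
[(190, 161), (191, 160), (192, 159), (193, 159), (194, 157), (195, 154), (196, 139), (197, 104), (198, 70), (199, 54), (200, 49), (201, 48), (202, 49), (203, 50), (204, 52), (205, 66), (206, 92), (207, 110), (208, 118), (209, 118), (210, 117), (211, 116)] [[31.45305318 -0.76795372 -4.79317221]]
-125 [ 378.65   -228.4575]
-62 [ 440.1884 -241.9458]
(array([191.9, -28. ,  57.1]), array([ 0.01, -0.01, -0.9 ]))
```

The spacer sits at tool y −0.9 in the camera, which points to a camera bias. I'll line up over the slot line, lower, and measure the slot against the spacer.

Request:
jog_arm(delta_pos=[[0,-0.014,0.01],[0,-0.013,0.015],[0,0,0.02],[0,0,0.01],[0,0,0],[0,0,0]], delta_rot=[[0,0,-0.9],[0,0,0],[0,0,0],[0,0,0],[0,0,0],[0,0,0]], fingers=[1,1,1,1,1,1])

```text
clock: 6.33
ee_pos: [565.2, -271.8, 61.3]
tool_rot: [-0.343, -3.121, -0.001]
contact_force: [-0.6, -0.0, -1.2]
opening: 9.4
finger_force: 30.0
```

```bash
cat > m.py <<'E'
from h import *
from bench import ctrl
import sys
c=ctrl.capture("wrist"); st=ctrl.state(); pickle.dump((c,st),open(sys.argv[1]+".pkl","wb"))
g=cv2.GaussianBlur(cv2.cvtColor(c["img"],cv2.COLOR_BGR2GRAY).astype(float),(0,0),.7)
T=R.from_rotvec(st["tool_rot"])
print(st["ee_pos"],T.as_matrix()[:,0].round(4))
def edges(r,u0,u1,th=9):
    d=np.gradient(g[r]); out=[]
    for i in range(u0,u1):
        if abs(d[i])>th and abs(d[i])>=abs(d[i-1]) and abs(d[i])>abs(d[i+1]):
            y0,y1,y2=d[i-1:i+2]; out.append((i+.5*(y0-y2)/(y0-2*y1+y2),np.sign(d[i])))
    return out
for r in (60,80,100,120,140):
    E=edges(r,180,345); P=T.inv().apply(fonz(c,[[e[0],r] for e in E],30)-st["ee_pos"]) if E else []
    print(r,[(round(p[0],1),round(p[1],2),"+" if e[1]>0 else "-") for p,e in zip(P,E)])
for r in (228,232,236):
    E=edges(r,225,285); P=T.inv().apply(fonz(c,[[e[0],r] for e in E],st["ee_pos"][2]+4.8)-st["ee_pos"])
    print("sp",r,[(round(p[0],1),round(p[1],2),"+" if e[1]>0 else "-") for p,e in zip(P,E)])
E
python3 m.py w3
```

```text
[ 565.91631252 -272.04621889   62.20448551] [-9.762e-01  2.168e-01  1.000e-04]
60 []
80 [(np.float64(96.3), np.float64(-25.89), '-'), (np.float64(96.2), np.float64(-24.06), '+'), (np.float64(96.1), np.float64(-19.97), '-'), (np.float64(96.0), np.float64(-14.74), '+'), (np.float64(95.8), np.float64(-4.49), '-'), (np.float64(95.8), np.float64(8.76), '+'), (np.float64(96.1), np.float64(19.89), '-'), (np.float64(96.3), np.float64(26.78), '+'), (np.float64(97.9), np.float64(54.55), '+')]
100 [(np.float64(83.8), np.float64(-25.49), '-'), (np.float64(83.6), np.float64(-14.67), '+'), (np.float64(83.5), np.float64(-12.19), '-'), (np.float64(83.5), np.float64(-6.74), '+'), (np.float64(83.4), np.float64(-4.33), '-'), (np.float64(83.5), np.float64(8.77), '+'), (np.float64(83.6), np.float64(20.05), '-'), (np.float64(83.8), np.float64(26.64), '+'), (np.float64(84.1), np.float64(35.56), '-'), (np.float64(84.4), np.float64(41.52), '+'), (np.float64(84.8), np.float64(49.89), '-'), (np.float64(85.1), np.float64(54.98), '+')]
120 [(np.float64(71.5), np.float64(-25.35), '-'), (np.float64(71.3), np.float
[... 487 characters left out ...]
oat64(20.09), '-'), (np.float64(59.1), np.float64(26.6), '+'), (np.float64(59.6), np.float64(49.98), '-'), (np.float64(59.8), np.float64(54.86), '+')]
sp 228 [(np.float64(16.1), np.float64(-13.35), '-'), (np.float64(16.1), np.float64(-5.45), '+'), (np.float64(16.1), np.float64(3.76), '-'), (np.float64(16.0), np.float64(11.9), '+')]
sp 232 [(np.float64(13.8), np.float64(-13.88), '-'), (np.float64(13.8), np.float64(-5.5), '+'), (np.float64(13.8), np.float64(3.85), '-'), (np.float64(13.8), np.float64(12.41), '+')]
sp 236 [(np.float64(11.5), np.float64(-14.34), '-'), (np.float64(11.5), np.float64(-5.42), '+'), (np.float64(11.5), np.float64(3.78), '-'), (np.float64(11.5), np.float64(12.95), '+')]
```

Request:
jog_arm(delta_pos=[[0.02,0.003,0],[0.03,0,0],[0.03,0,0],[0.03,0,0],[0.03,0,0],[0.03,0,0],[0.022,0,0],[0,0,0]], delta_rot=[[0,0,0],[0,0,0],[0,0,0],[0,0,0],[0,0,0],[0,0,0],[0,0,0],[0,0,0]], fingers=[1,1,1,1,1,1,1,1])

```text
clock: 7.05
ee_pos: [374.3, -226.6, 62.6]
tool_rot: [-0.345, -3.119, -0.002]
contact_force: [-0.4, 0.3, -0.7]
opening: 9.4
finger_force: 30.0
```

Request:
jog_arm(delta_pos=[[0,0,0],[0,0,0],[0,0,0],[0,0,0]], delta_rot=[[0,0,0],[0,0,0],[0,0,0],[0,0,0]], fingers=[1,1,1,1])

```text
clock: 7.38
ee_pos: [380.4, -227.9, 62.5]
tool_rot: [0.342, 3.121, -0.001]
contact_force: [-0.6, -0.1, -1.2]
opening: 9.3
finger_force: 30.0
```

```bash
cat > q.py <<'E'
from h import *
from bench import ctrl
st=ctrl.state(); s=np.array([501.0,-254.4]); ux=np.array([.9765,-.2155]); uy=np.array([.2155,.9765])
d=st["ee_pos"][:2]-s
print("clock %.2f jigx %.1f lateral off slot %.2f z %.2f"%(st["clock"],d@ux,d@uy,st["ee_pos"][2]),R.from_rotvec(st["tool_rot"]).as_matrix()[:,0].round(4),"F jig",(st["contact_force"][:2]@ux).round(1),(st["contact_force"][:2]@uy).round(1),st["contact_force"][2].round(1),"M",st["moment"].round(2),st["opening"])
E
python3 q.py
python3 - <<'E'
from h import *
from bench import ctrl
c=ctrl.capture("wrist"); i=c["img"]; cv2.imwrite("pics/w4.png",i)
E
```

```text
clock 7.38 jigx -123.5 lateral off slot -0.12 z 62.46 [-0.9763  0.2166 -0.0015] F jig -0.5 -0.2 -1.2 M [0.03 0.05 0.02] 9.318982861540414
```

View pics/w4.png

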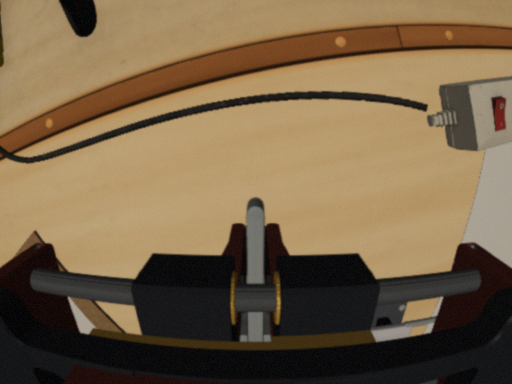

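The picture shows only the held spacer (tail at (256,203)) over clear bench, with the cable well off to the robot side. I'll back off 4 mm, then go down.

Request:
jog_arm(delta_pos=[[0.004,0,0],[0,0,0.012],[0,0,0.012],[0,0,0.01],[0,0,0.004],[0,0,0],[0,0,0]], delta_rot=[[0,0,0],[0,0,0],[0,0,0],[0,0,0],[0,0,0],[0,0,0],[0,0,0]], fingers=[1,1,1,1,1,1,1])

```text
clock: 8.02
ee_pos: [374.9, -226.8, 24.0]
tool_rot: [-0.344, -3.122, -0.0]
contact_force: [-0.5, 0.1, 0.0]
opening: 9.2
finger_force: 30.0
```

```bash
python3 q.py
```

```text
clock 8.02 jigx -129.1 lateral off slot -0.22 z 24.05 [-9.761e-01  2.175e-01  7.000e-04] F jig -0.5 -0.0 0.0 M [0.07 0.02 0.01] 9.19909984535825
```

Request:
jog_arm(delta_pos=[[-0.004,0.0002,0],[-0.004,0,0],[-0.004,0,0],[-0.004,0,0],[-0.004,0,0],[0,0,0]], delta_rot=[[0,0,0],[0,0,0],[0,0,0],[0,0,0],[0,0,0],[0,0,0]], fingers=[1,1,1,1,1,1])

```text
clock: 8.52
ee_pos: [395.9, -231.2, 24.4]
tool_rot: [0.343, 3.121, -0.001]
contact_force: [0.8, -0.7, -0.6]
opening: 9.5
finger_force: 30.0
```

```bash
python3 q.py
```

```text
clock 8.52 jigx -107.6 lateral off slot 0.02 z 24.36 [-0.9762  0.2169 -0.0014] F jig 0.9 -0.5 -0.6 M [-0.02  0.04  0.02] 9.517034314880172
```

Request:
jog_arm(delta_pos=[[-0.006,0,0],[-0.006,0,0],[-0.006,0,0],[-0.006,0,0],[-0.006,0,0],[-0.006,0,0],[-0.004,0,0],[0,0,0]], delta_rot=[[0,0,0],[0,0,0],[0,0,0],[0,0,0],[0,0,0],[0,0,0],[0,0,0],[0,0,0]], fingers=[1,1,1,1,1,1,1,1])

```text
clock: 9.18
ee_pos: [434.8, -239.8, 24.2]
tool_rot: [0.343, 3.122, -0.0]
contact_force: [0.7, 0.3, -1.1]
opening: 9.5
finger_force: 30.0
```

```bash
python3 q.py
```

```text
clock 9.18 jigx -67.7 lateral off slot -0.02 z 24.18 [-0.9762  0.2169 -0.001 ] F jig 0.6 0.4 -1.1 M [0.01 0.   0.01] 9.450645458104164
```

Request:
jog_arm(delta_pos=[[0,0,0.0008],[-0.0015,0,0],[-0.0015,0,0],[-0.001,0,0],[-0.001,0,0],[0,0,0]], delta_rot=[[0,0,0],[0,0,0],[0,0,0],[0,0,0],[0,0,0],[0,0,0]], fingers=[1,1,1,1,1,1])

```text
clock: 9.68
ee_pos: [438.7, -240.8, 23.4]
tool_rot: [0.343, 3.122, -0.0]
contact_force: [0.5, 1.0, -1.4]
opening: 9.1
finger_force: 30.0
```

```bash
python3 q.py
```

```text
clock 9.68 jigx -63.7 lateral off slot -0.10 z 23.40 [-9.761e-01  2.174e-01 -3.000e-04] F jig 0.3 1.1 -1.4 M [0.07 0.04 0.01] 9.051918075668702
```

Request:
jog_arm(delta_pos=[[-0.001,0,0],[-0.001,0,0],[-0.001,0,0],[0,0,0]], delta_rot=[[0,0,0],[0,0,0],[0,0,0],[0,0,0]], fingers=[1,1,1,1])

```text
clock: 10.02
ee_pos: [440.2, -241.1, 23.0]
tool_rot: [-0.344, -3.12, -0.001]
contact_force: [-3.9, 1.2, 1.7]
opening: 9.5
finger_force: 30.0
```

```bash
python3 q.py
```

```text
clock 10.02 jigx -62.3 lateral off slot -0.10 z 23.05 [-0.976   0.2176  0.0025] F jig -4.0 0.3 1.7 M [0.23 0.79 0.01] 9.451674793390948
```

Request:
jog_arm(delta_pos=[[-0.001,0,0.0003],[-0.0008,0,0],[0,0,0],[0,0,0]], delta_rot=[[0,0,0],[0,0,0],[0,0,0],[0,0,0]], fingers=[1,1,1,1])

```text
clock: 10.35
ee_pos: [440.3, -241.1, 22.9]
tool_rot: [-0.344, -3.117, -0.002]
contact_force: [-8.2, 2.8, 9.1]
opening: 9.1
finger_force: 30.0
```

```bash
python3 q.py
```

```text
clock 10.35 jigx -62.1 lateral off slot -0.13 z 22.91 [-0.9759  0.218   0.0053] F jig -8.7 1.0 9.1 M [0.53 1.77 0.04] 9.058512468538243
```

Spacer is home: contact came at the expected place (−62), with −8.7 N at the fence and 9 N on the bed. Now I release it and rise.

Request:
jog_arm(delta_pos=[[0,0,0],[0,0,0],[0,0,0],[0,0,0],[0,0,0],[0,0,0]], delta_rot=[[0,0,0],[0,0,0],[0,0,0],[0,0,0],[0,0,0],[0,0,0]], fingers=[0.32,0.32,0.32,0.32,0.32,0.32])

```text
clock: 10.85
ee_pos: [443.6, -241.8, 23.1]
tool_rot: [0.343, 3.122, -0.0]
contact_force: [-0.7, 1.0, 0.3]
opening: 29.9
finger_force: 0.0
```

Request:
jog_arm(delta_pos=[[0,0,-0.01],[0,0,-0.025],[0,0,-0.03],[0,0,-0.03],[-0.01,0.025,0],[-0.012,0.03,0],[0,0,0],[0,0,0]], delta_rot=[[0,0,0],[0,0,0],[0,0,0],[0,0,0],[0,0,0],[0,0,0],[0,0,0],[0,0,0]], fingers=[0.32,0.32,0.32,0.32,0.32,0.32,0.32,0.32])

```text
clock: 11.52
ee_pos: [477.8, -191.1, 118.9]
tool_rot: [0.337, 3.122, 0.001]
contact_force: [-0.5, -0.8, -0.4]
opening: 29.8
finger_force: 0.0
```

```bash
python3 q.py
python3 - <<'E'
from h import *
from bench import ctrl
c=ctrl.capture("side"); cv2.imwrite("pics/s5.png",cv2.resize(c["img"][225:325,205:325],None,fx=6,fy=6,interpolation=cv2.INTER_CUBIC))
print(toolmove(ctrl.state(),[538.2,-85.4,30],167.55))
E
```

```text
clock 11.52 jigx -36.2 lateral off slot 56.79 z 118.87 [-0.9769  0.2135 -0.0012] F jig -0.4 -0.9 -0.4 M [ 0.    0.02 -0.03] 29.79202865298375
(array([-36.9, 117.8,  88.5]), array([-0.  ,  0.01, -0.01]))
```

View pics/s5.png

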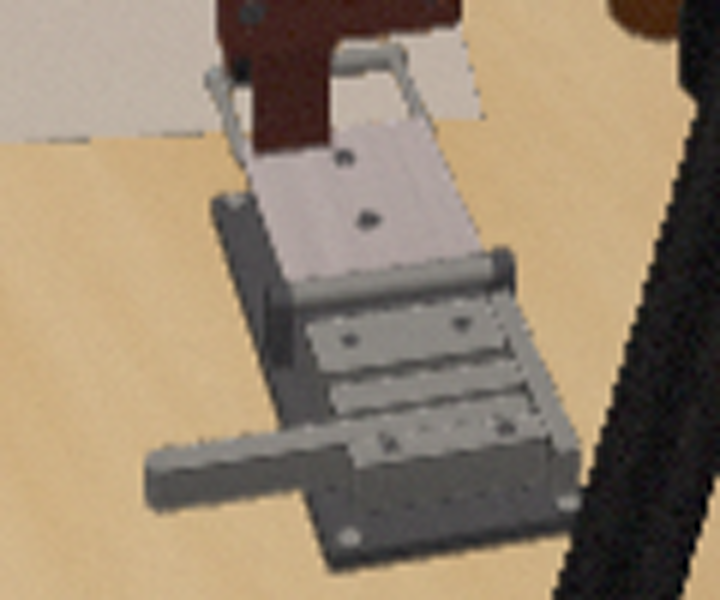

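The side crop shows the spacer in the outer wide slot. Its tail is at (150,480), its top sits just under the jaw tops, and its nose reaches the fence at (535,420). Next is the bar.

Request:
jog_arm(delta_pos=[[-0.009,0.029,0],[-0.01,0.031,0],[-0.01,0.03,0],[-0.008,0.028,0],[0,0,0.02],[0,0,0.025],[0,0,0],[0,0,0]], delta_rot=[[0,0,0],[0,0,0],[0,0,0],[0,0,0],[0,0,0],[0,0,0],[0,0,0],[0,0,0]], fingers=[0.32,0.32,0.32,0.32,0.32,0.32,0.32,0.32])

```text
clock: 12.23
ee_pos: [536.7, -87.0, 72.3]
tool_rot: [-0.346, -3.119, 0.001]
contact_force: [0.3, 0.8, -0.8]
opening: 29.5
finger_force: 0.0
```

Run:
```python
from h import *
from bench import ctrl
c=ctrl.capture("wrist"); st=ctrl.state(); print(st["ee_pos"],toolmove(st,[538.2,-85.4,30],167.55))
cv2.imwrite("pics/w6.png",c["img"])
```

```text
[537.74267687 -87.1206096   73.35289434] (array([-0.1,  1.8, 43.4]), array([-0.05, -0.06, -0.22]))
```

View pics/w6.png

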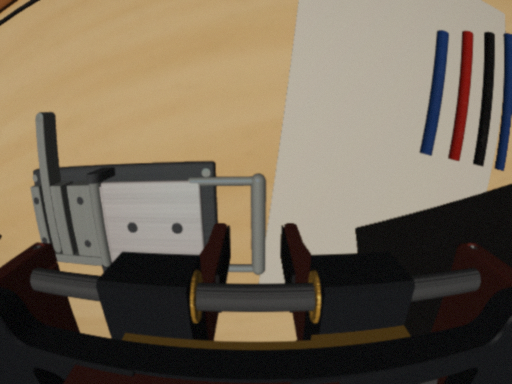

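The bar is at u≈259, centred between the fingertips (225 and 290). I'll go down and grip.

Request:
jog_arm(delta_pos=[[0,0.0015,0.012],[0,0,0.015],[0,0,0.01],[0,0,0.006],[0,0,0],[0,0,0]], delta_rot=[[0,0,0],[0,0,0],[0,0,0],[0,0,0],[0,0,0],[0,0,0]], fingers=[0.32,0.32,0.32,0.32,0.32,0.32])

```text
clock: 12.78
ee_pos: [538.7, -84.4, 30.1]
tool_rot: [-0.344, -3.122, 0.0]
contact_force: [-0.2, 0.3, 0.4]
opening: 29.9
finger_force: 0.0
```

Request:
jog_arm(delta_pos=[[0,0,0],[0,0,0],[0,0,0],[0,0,0],[0,0,0],[0,0,0]], delta_rot=[[0,0,0],[0,0,0],[0,0,0],[0,0,0],[0,0,0],[0,0,0]], fingers=[1,1,1,1,1,1], force=25)

```text
clock: 13.28
ee_pos: [538.9, -85.4, 30.5]
tool_rot: [0.345, 3.122, -0.001]
contact_force: [-1.1, -4.3, 4.2]
opening: 9.2
finger_force: 25.0
```

```bash
python3 q.py
python3 - <<'E'
import numpy as np
from scipy.spatial.transform import Rotation as R
from bench import ctrl
st=ctrl.state(); T=R.from_rotvec(st["tool_rot"]).as_matrix(); print(st["ee_pos"],T.round(4).tolist())
a=np.radians(np.linspace(0,180,31)); y=118*np.cos(a); z=118*np.sin(a)
print(np.c_[np.degrees(a)[1:],np.diff(y),-np.diff(z)].round(1).tolist())
E
```

```text
clock 13.28 jigx 0.6 lateral off slot 173.21 z 30.51 [-9.759e-01  2.182e-01 -9.000e-04] F jig -0.1 -4.4 4.2 M [-0.97  0.24  0.08] 9.205164245351925
[538.86670244 -85.37918909  30.51087155] [[-0.9759, 0.2182, 0.0007], [0.2182, 0.9759, -0.001], [-0.0009, -0.0009, -1.0]]
[[6.0, -0.6, -12.3], [12.0, -1.9, -12.2], [18.0, -3.2, -11.9], [24.0, -4.4, -11.5], [30.0, -5.6, -11.0], [36.0, -6.7, -10.4], [42.0, -7.8, -9.6], [48.0, -8.7, -8.7], [54.0, -9.6, -7.8], [60.0, -10.4, -6.7], [66.0, -11.0, -5.6], [72.0, -11.5, -4.4], [78.0, -11.9, -3.2], [84.0, -12.2, -1.9], [90.0, -12.3, -0.6], [96.0, -12.3, 0.6], [102.0, -12.2, 1.9], [108.0, -11.9, 3.2], [114.0, -11.5, 4.4], [120.0, -11.0, 5.6], [126.0, -10.4, 6.7], [132.0, -9.6, 7.8], [138.0, -8.7, 8.7], [144.0, -7.8, 9.6], [150.0, -6.7, 10.4], [156.0, -5.6, 11.0], [162.0, -4.4, 11.5], [168.0, -3.2, 11.9], [174.0, -1.9, 12.2], [180.0, -0.6, 12.3]]
```

Request:
jog_arm(delta_pos=[[0,-0.0015,-0.0123],[0,-0.0019,-0.0122],[0,-0.0032,-0.0119],[0,-0.0044,-0.0115],[0,-0.0056,-0.011],[0,-0.0067,-0.0104],[0,-0.0078,-0.0096],[0,0,0]], delta_rot=[[0,0,0],[0,0,0],[0,0,0],[0,0,0],[0,0,0],[0,0,0],[0,0,0],[0,0,0]], fingers=[1,1,1,1,1,1,1,1])

```text
clock: 13.95
ee_pos: [532.4, -114.3, 111.5]
tool_rot: [0.344, 3.121, 0.004]
contact_force: [1.3, 5.2, 0.8]
opening: 9.1
finger_force: 25.0
```

```bash
python3 q.py
```

```text
clock 13.95 jigx 0.5 lateral off slot 143.57 z 111.52 [-0.9759  0.218  -0.0014] F jig 0.2 5.3 0.8 M [ 1.27 -0.23  0.  ] 9.087301582983889
```

Request:
jog_arm(delta_pos=[[0,-0.009,-0.0082],[0,-0.0098,-0.0073],[0,-0.0104,-0.0064],[0,-0.011,-0.0054],[0,-0.0115,-0.0042],[0,-0.0119,-0.003],[0,-0.0122,-0.0018],[0,-0.0123,-0.0005]], delta_rot=[[0,0,0],[0,0,0],[0,0,0],[0,0,0],[0,0,0],[0,0,0],[0,0,0],[0,0,0]], fingers=[1,1,1,1,1,1,1,1])

```text
clock: 14.62
ee_pos: [514.0, -199.6, 149.2]
tool_rot: [0.341, 3.12, 0.004]
contact_force: [-2.8, 4.0, 12.5]
opening: 9.0
finger_force: 25.0
```

```bash
python3 q.py
```

```text
clock 14.62 jigx 0.9 lateral off slot 56.27 z 149.15 [-0.9764  0.2157 -0.0026] F jig -3.5 3.3 12.5 M [1.   0.44 0.04] 8.98206559895079
```

Request:
jog_arm(delta_pos=[[0,-0.0123,-0.0005],[0,-0.0122,0.0012],[0,-0.0119,0.003],[0,-0.0115,0.0044],[0,-0.011,0.0056],[0,-0.0104,0.0067],[0,-0.0096,0.0078],[0,0,0]], delta_rot=[[0,0,0],[0,0,0],[0,0,0],[0,0,0],[0,0,0],[0,0,0],[0,0,0],[0,0,0]], fingers=[1,1,1,1,1,1,1,1])

```text
clock: 15.28
ee_pos: [495.1, -279.6, 115.7]
tool_rot: [-0.346, -3.122, 0.001]
contact_force: [3.6, 0.3, 2.1]
opening: 9.4
finger_force: 25.0
```

```bash
python3 q.py
```

```text
clock 15.28 jigx -0.3 lateral off slot -25.92 z 115.74 [-9.757e-01  2.192e-01  2.000e-04] F jig 3.5 1.1 2.1 M [ 0.09 -0.83  0.02] 9.418109567444947
```

Request:
jog_arm(delta_pos=[[0,-0.0087,0.0087],[0,-0.0075,0.0098],[0,-0.0064,0.0106],[0,-0.0053,0.0111],[0,-0.0041,0.0117],[0,-0.0029,0.012],[0,-0.0015,0.011],[0,0,0]], delta_rot=[[0,0,0],[0,0,0],[0,0,0],[0,0,0],[0,0,0],[0,0,0],[0,0,0],[0,0,0]], fingers=[1,1,1,1,1,1,1,1])

```text
clock: 15.95
ee_pos: [487.2, -315.0, 40.5]
tool_rot: [-0.345, -3.122, 0.003]
contact_force: [2.9, -5.5, 4.0]
opening: 9.3
finger_force: 25.0
```

```bash
python3 q.py
```

```text
clock 15.95 jigx -0.4 lateral off slot -62.10 z 40.52 [-9.759e-01  2.184e-01  1.000e-04] F jig 4.1 -4.7 4.0 M [-0.99 -0.36  0.06] 9.271371699727348
```

Request:
jog_arm(delta_pos=[[0,0,0.004],[0,0,0.004],[0,0,0.002],[0,0,0],[0,0,0]], delta_rot=[[0,0,0],[0,0,0],[0,0,0],[0,0,0],[0,0,0]], fingers=[1,1,1,1,1])

```text
clock: 16.37
ee_pos: [487.1, -315.6, 32.2]
tool_rot: [0.346, 3.122, -0.004]
contact_force: [0.7, -6.5, 4.0]
opening: 8.9
finger_force: 25.0
```

```bash
python3 q.py
```

```text
clock 16.37 jigx -0.4 lateral off slot -62.73 z 32.23 [-9.758e-01  2.188e-01 -6.000e-04] F jig 2.1 -6.2 4.0 M [-1.28 -0.09  0.03] 8.94971643324138
```

Request:
jog_arm(delta_pos=[[0,0.0005,0.001],[0,0,0.001],[0,0,0.001],[0,0,0],[0,0,0]], delta_rot=[[0,0,0],[0,0,0],[0,0,0],[0,0,0],[0,0,0]], fingers=[1,1,1,1,1])

```text
clock: 16.78
ee_pos: [487.1, -315.7, 29.4]
tool_rot: [0.346, 3.122, -0.006]
contact_force: [0.8, -8.2, 2.9]
opening: 9.5
finger_force: 25.0
```

```bash
python3 q.py
```

```text
clock 16.78 jigx -0.4 lateral off slot -62.81 z 29.39 [-0.9757  0.2192 -0.001 ] F jig 2.6 -7.8 2.9 M [-1.58 -0.05  0.12] 9.500278597778284
```

Request:
jog_arm(delta_pos=[[0,-0.001,0.001],[0,0,0.001],[0,0,0],[0,0,0]], delta_rot=[[0,0,0],[0,0,0],[0,0,0],[0,0,0]], fingers=[1,1,1,1])

```text
clock: 17.12
ee_pos: [487.1, -315.7, 27.3]
tool_rot: [0.345, 3.122, -0.004]
contact_force: [-0.1, -5.7, 4.1]
opening: 9.3
finger_force: 25.0
```

```bash
python3 q.py
```

```text
clock 17.12 jigx -0.3 lateral off slot -62.83 z 27.33 [-9.758e-01  2.186e-01 -7.000e-04] F jig 1.1 -5.6 4.1 M [-1.26 -0.16  0.07] 9.252826590332104
```

Request:
jog_arm(delta_pos=[[0,0,0.001],[0,0,0.001],[0,0,0],[0,0,0]], delta_rot=[[0,0,0],[0,0,0],[0,0,0],[0,0,0]], fingers=[1,1,1,1])

```text
clock: 17.45
ee_pos: [487.2, -315.7, 26.3]
tool_rot: [0.346, 3.122, -0.004]
contact_force: [-2.0, -4.9, 13.2]
opening: 9.4
finger_force: 25.0
```

```bash
python3 q.py
```

```text
clock 17.45 jigx -0.3 lateral off slot -62.85 z 26.33 [-9.758e-01  2.187e-01 -9.000e-04] F jig -0.9 -5.2 13.2 M [-0.88  0.5   0.03] 9.361512486319732
```

Request:
jog_arm(delta_pos=[[0,0,0.0005],[0,0,0],[0,0,0],[0,0,0]], delta_rot=[[0,0,0],[0,0,0],[0,0,0],[0,0,0]], fingers=[1,1,1,1])

```text
clock: 17.78
ee_pos: [487.2, -315.7, 26.2]
tool_rot: [0.345, 3.122, -0.004]
contact_force: [-3.2, -3.6, 18.5]
opening: 9.5
finger_force: 25.0
```

```bash
python3 q.py
python3 - <<'E'
from h import *
from bench import ctrl
c=ctrl.capture("side"); a=cv2.resize(c["img"][230:330,195:325],None,fx=6,fy=6,interpolation=cv2.INTER_CUBIC)
# predicted closed flap outline (top face z 37), spacer tail, bar ends
o=np.array([512.9,-200.45]);ux=np.array([.9765,-.2155]);uy=np.array([.2155,.9765])
for x,y,z in [(-33,-6,37),(33,-6,37),(33,-80,37),(-33,-80,37),(-32,-118,34),(32,-118,34),(-90,-55.25,28)]:
    p=proj(c,np.r_[o+x*ux+y*uy,z])[0]; cv2.circle(a,tuple(int(v) for v in (p-[195,230]+.5)*6),4,(0,0,255),1)
cv2.imwrite("pics/s7.png",a)
E
```

```text
clock 17.78 jigx -0.2 lateral off slot -62.83 z 26.23 [-0.9758  0.2187 -0.001 ] F jig -2.4 -4.2 18.5 M [-0.69  0.76  0.08] 9.457387381888566
```

View pics/s7.png

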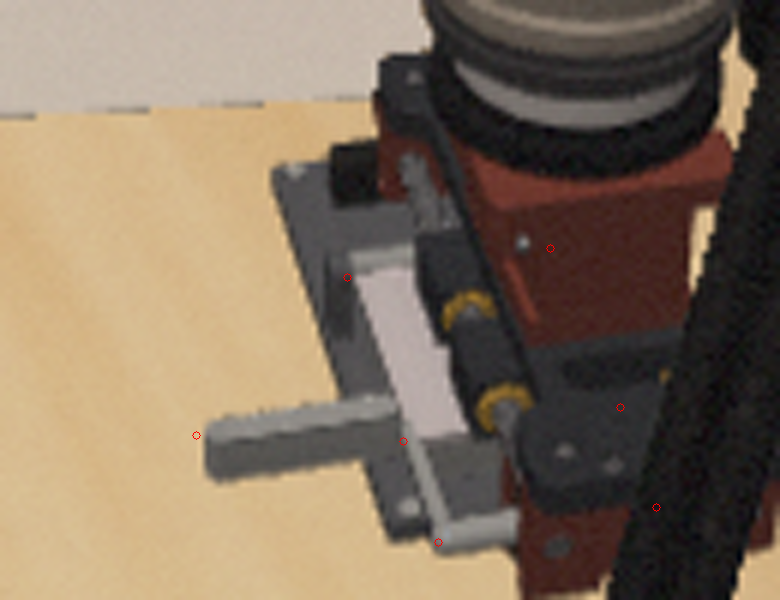

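The last picture shows the flap lying flat over the jaws with its pinkish face up. Its corners and bar end match the predicted closed points to about 1.5 image pixels, the same offset as the spacer tail. The spacer is still home and the push is 18 N against the stop, so I'm handing in.

```bash
python3 -c "
from bench import ctrl
print(ctrl.hand_in())"
```

```text
the job is handed in; nothing more can be done
None
```

Job handed in: the spacer is home in the wide slot and let go, and the flap is swung over and held pressed flush with about 18 N; the jar, tin and case were not touched.

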